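# Pack the high-voltage sample kit

## Task

Pack the sample kit in the shallow black tray with the three recesses: stand the larger ribbed white insulator in the larger round recess and the smaller ribbed white insulator in the smaller round recess; in the square recess stand the broad-footed metal stand, and set the domed metal electrode upright, dome up, centred on top of it. Leave the smooth white cylinders and the metal bush with the hole where they stand, and leave everything released and standing still.

Things in the scene. Friction and masses are not known exactly. Their poses are not given: they have to be found in the camera images.
- ins_large_c (a point): larger ribbed white porcelain insulator, standing upright: 48 mm diameter over its ribs, 72 mm tall, steel cap on top. Point: on its axis, half-way up (36 mm above its foot); z along its axis.
- ins_small_c (a point): smaller ribbed white porcelain insulator, standing upright: 30 mm diameter over its ribs, 66 mm tall, steel cap on top. Point: on its axis, half-way up (33 mm above its foot); z along its axis.
- stand_c (a point): aluminium stand, upright: round foot 58 mm diameter and 10 mm thick, above it a round column 38 mm diameter up to a flat top 70 mm above the underside. Point: on its axis, half-way up (35 mm above its underside), in the column, where it can be gripped; z along its axis.
- dome_c (a point): domed aluminium electrode, standing on its flat base: 44 mm diameter, straight sides up to 30 mm, then a rounded dome, 48 mm tall in all. Point: on its axis, half-way up (24 mm above its base); z along its axis, to the dome.
- plain_large_c (a point): look-alike, to be left: smooth white porcelain cylinder without ribs, 48 mm diameter, 72 mm tall, upright. Point: on its axis, half-way up.
- plain_small_c (a point): look-alike, to be left: smooth white porcelain cylinder without ribs, 30 mm diameter, 66 mm tall, upright. Point: on its axis, half-way up.
- bush_c (a point): look-alike, to be left: flat-topped aluminium bush 44 mm diameter, 48 mm tall, upright, with an open 22 mm hole down its axis. Point: on its axis, half-way up.
- bay_large: white insert with the larger round recess: 65 mm diameter, 10 mm deep, centred; floor 8 mm above the table. One of three dark-lined white inserts, each 84 x 84 x 14 mm, side by side in any order at 86 mm pitch in a fixed black tray 276 x 100 mm (rim 18 mm above the table; bar handles at its short ends, 304 mm over all, 22 mm high). Origin: centre of its underside, 4 mm above the table; z up, sides along x, y.
- bay_small: white insert with the smaller round recess: 47 mm diameter, 10 mm deep, centred; floor 8 mm above the table. One of three dark-lined white inserts, each 84 x 84 x 14 mm, side by side in any order at 86 mm pitch in a fixed black tray 276 x 100 mm (rim 18 mm above the table; bar handles at its short ends, 304 mm over all, 22 mm high). Origin: centre of its underside, 4 mm above the table; z up, sides along x, y.
- bay_square: white insert with the square recess: 76 x 76 mm, 10 mm deep, centred; floor 8 mm above the table. One of three dark-lined white inserts, each 84 x 84 x 14 mm, side by side in any order at 86 mm pitch in a fixed black tray 276 x 100 mm (rim 18 mm above the table; bar handles at its short ends, 304 mm over all, 22 mm high). Origin: centre of its underside, 4 mm above the table; z up, sides along x, y.
Things that resemble listed ones, but are neither listed nor needed, are in the scene too. What is shaped like the bay_large but orange is not meant.

How it is judged (in metres and radians):
At the end, for the whole second after the job is handed in: Ribbed insulators and stand upright (0.1 rad) on the floor (4 mm) of their own recess, within 14 mm of its centre; dome upright on the stand, within 12 mm of its axis, 4 mm in height; these four below 0.02 m/s; the three look-alikes within 25 mm of where they began (horizontal distance between ins_large_c and bay_large below 0.014 m and angle between each of ins_large_c, ins_small_c, stand_c, dome_c's own z axis and vertical below 0.1 rad and height (world z) of ins_large_c below 0.048 m and horizontal distance between ins_small_c and bay_small below 0.014 m and height (world z) of ins_small_c below 0.045 m and horizontal distance between stand_c and bay_square below 0.014 m and height (world z) of stand_c below 0.047 m and horizontal distance between dome_c and stand_c below 0.012 m and height (world z) of dome_c between 0.098 and 0.106 m and linear speed of each of ins_large, ins_small, stand, dome below 0.02 m/s and distance of each of plain_large_c, plain_small_c, bush_c from where it was at the start of the episode below 0.025 m); the robot touches nothing.
It fails at once if a look-alike (smooth cylinder or bush) is moved more than 25 mm from where it stood (distance of any of plain_large_c, plain_small_c, bush_c from where it was at the start of the episode above 0.025 m).
It also fails if it takes over 88 s, if anything falls off the work surface, if the arm or the gripper's body presses on something with over 40 N, if the wrist force passes 120 N, or if a joint passes its speed limit or range.

## Robot

A 6-joint arm with a two-finger parallel gripper is mounted at the origin on the work surface. World frame = base frame: x ahead of the robot, y to its left, z up, the work surface at z = 0. Lengths are in mm, angles in rad, forces in N, time in s.
With the tool pointing down it reaches from about 350 to 975 mm from the base axis. Payload 7.1 kg.
Tool frame: the origin (TCP) lies at the very end of the fingers, on their centre line; the grasp point (between the pads) lies 19 mm behind it; x points along the fingers, y is the direction in which the jaws open and shut, and the axes are right-handed (so a half turn about x gives the same grasp; the last joint's range is limited). The gripper opens to 88 mm and grips with 3 to 60 N. Pads are 20 mm wide; open, the fingers measure 115 mm over their backs; the gripper's body (75 mm by 178 mm) begins 61 mm behind the grasp point.
Start: joints at [1.289, 0.423, 1.63, -0, 1.089, -0.019], TCP at [162.334, 603.533, 222.675] pointing down, gripper open.
Joint ranges: [-3, 3], [-0.9, 2.11], [0.09, 2.58], [-1.31, 4.45], [0.11, 2.69], [-2.54, 2.54]. Speed limits (rad/s): [2.39, 2.39, 3.01, 3.14, 3.14, 3.14].

## Interface

Orientations are given as a rotation vector (axis times angle).
In Python, from workcell import ctrl gives the robot as it stands. The module is installed in compiled form; this text tells all that it offers.
- The arm moves only by the tool carry_out, never from a script. Its argument "commands" is a list of rows, each a list of 6 numbers: the shift along the tool's x, y, z in m, then the turn, a rotation vector about the tool's x, y, z in degrees. In form: [[tx, ty, tz, rx, ry, rz], ...]. A call has 1 to 8 rows; each row shifts and turns the pose as measured when the row begins, along the tool's axes as they then stand; what a row does not reach is not made up. A row lasts 1/8 s, in which the tool goes at most 62.5 mm and 10.7 degrees, less where a joint would pass 70% of its speed; a pose out of reach is approached as far as the arm can. A call with a gripper value outside its range is refused whole. "grip" is the closure, from 0 (fully open) to 1 (shut), set as the call begins (left out, the last holds). The fingers move at their own pace and stop on an object; the grip force is fixed at half the most. Time passes only in rows, so rows that do not move let the fingers close. It gives the time, the measured TCP pose, the force and the opening at its end, in the units of the state.
- ctrl.get_obs(): the state, without advancing time (a new reading comes with each control period).
- ctrl.get_image(name): name is "side" or "top"; returns a dict with "pixels" (480x640x3 uint8, blue, green, red), "intrinsics" (3x3 intrinsics, pixels), "dist_coeffs" ([k1, k2, p1, p2, k3] as OpenCV has them; the pictures are not rectified), "rvec" (rotation vector, rad) and "tvec" (3), from world to camera coordinates, as OpenCV has them. Camera axes: x right, y down, z forward; pixel columns grow to the right and rows downward; lengths in mm; the calibration is good to about 2 mm. A picture is of the moment at which its call begins. There is no depth.
- ctrl.close_job(): hands the job in, once; it reports no verdict.
The state is a dict: "t": time; "qpos": joint angles; "qvel": joint speeds; "joint_torque": joint torques, N m; "ee_pos": TCP position; "orientation": TCP orientation; "ft_force": force on the tool from outside, world axes, zero at the start; "moment": the same for the moment, N m; "width": finger opening in mm.
Only numpy, scipy, OpenCV 4.12 (cv2) and the standard library are available. Lean on these libraries where they do the work, as an engineer would, in place of code of your own. Each camera call takes 0.05 s, during which the arm holds its last target. There are 200 camera calls.

## Working session

There is one attempt and no reset: what is moved stays moved. The work goes in short steps, Python scripts to look and compute and a tool call to move; the robot and the scene stay as the last step left them, time stands still between calls to the robot, and variables do not carry over. Pictures are saved under pics/ and viewed, about 12 in all and at most 16, crops included, and the job is handed in when it is done.

Besides the shell and the picture viewer there is one more tool, called as name(argument=value, ...) on one line, values as JSON. carry_out: Moves the arm, as the interface text tells. Its arguments: {"type":"object","properties":{"commands":{"type":"array"},"grip":{"type":"number"}},"required":["commands"]}

```bash
mkdir -p pics; cat > h.py <<'E'
import numpy as np, cv2
from workcell import ctrl
def cam(n):
    d=ctrl.get_image(n); d['R']=cv2.Rodrigues(np.array(d['rvec'],float))[0]; d['t']=np.array(d['tvec'],float).ravel(); return d
def ray(d,uv):
    p=cv2.undistortPoints(np.array(uv,float).reshape(-1,1,2),np.array(d['intrinsics'],float),np.array(d['dist_coeffs'],float)).reshape(-1,2)
    v=np.c_[p,np.ones(len(p))]@d['R']; return -d['R'].T@d['t'],v
def plane(d,uv,z):
    c,v=ray(d,uv); return c+v*((z-c[2])/v[:,2])[:,None]
def proj(d,P):
    return cv2.projectPoints(np.array(P,float).reshape(-1,1,3),np.array(d['rvec'],float),np.array(d['tvec'],float),np.array(d['intrinsics'],float),np.array(d['dist_coeffs'],float))[0].reshape(-1,2)
def tri(d1,p1,d2,p2):
    c1,v1=ray(d1,p1);c2,v2=ray(d2,p2);v1=v1[0];v2=v2[0]
    s=np.linalg.lstsq(np.c_[v1,-v2],c2-c1,rcond=None)[0]
    a=c1+s[0]*v1;b=c2+s[1]*v2; return (a+b)/2,np.linalg.norm(a-b)
E
python3 - <<'E'
from h import *
for n in('top','side'):
    d=cam(n); cv2.imwrite(f'pics/{n}0.png',d['pixels']); print(n,ray(d,[[320,240]]),d['intrinsics'],d['dist_coeffs'])
print(ctrl.get_obs())
E
```

```text
top (array([ 301.82879263,   -4.47152155, 1181.20983138]), array([[ 0.14981107, -0.0090502 , -0.9889148 ]])) [[610.59666967   0.         314.30239755]
 [  0.         610.59666967 227.93255475]
 [  0.           0.           1.        ]] [-0.16878628  0.          0.          0.          0.        ]
side (array([438.4778833 , 808.14849249, 942.4167433 ]), array([[ 0.0635432 , -0.66046425, -0.74823294]])) [[604.34349206   0.         325.9421734 ]
 [  0.         604.34349206 238.44533599]
 [  0.           0.           1.        ]] [-0.05869359  0.          0.          0.          0.        ]
{'t': 0.1, 'qpos': array([ 1.28900702e+00,  4.23780155e-01,  1.63058077e+00, -1.42767382e-05,
        1.08859167e+00, -1.90150356e-02]), 'qvel': array([ 9.91479339e-05, -5.92314437e-04, -3.56012801e-03,  1.84571576e-04,
        5.37706017e-04, -1.60268817e-03]), 'joint_torque': array([-2.43609811e-04, -5.45613205e+01, -2.74324232e+01,  6.45122747e-02,
        1.88277400e-02, -5.29685394e-05]), 'ee_pos': array([162.20330688, 603.08227383, 221.98249202]), 'orientation': array([ 0.2052153 ,  1.56112739, -0.2073354 ]), 'ft_force': array([-0.55900436, -0.02762292,  0.07788997]), 'moment': array([-0.01115053, -0.01584504, -0.0031563 ]), 'width': 87.64717175090252}
```

View pics/top0.png

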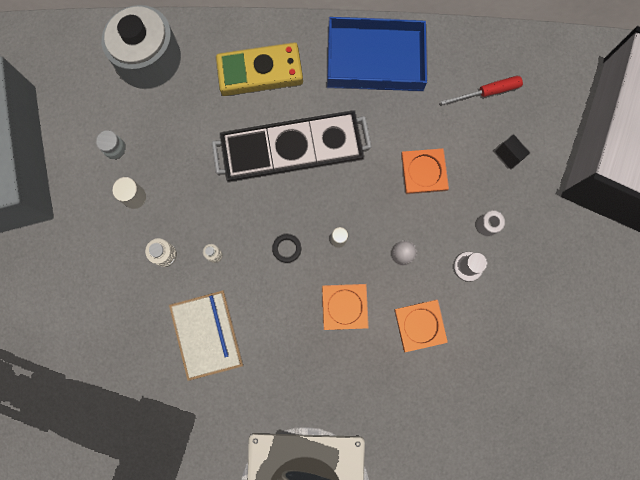

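View pics/side0.png

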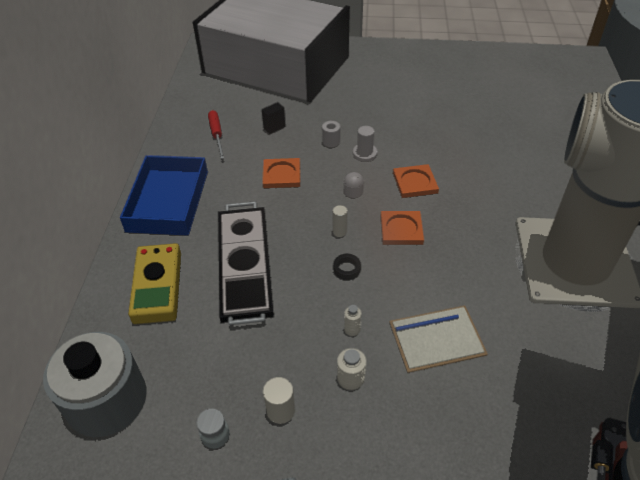

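Top view: ribbed insulators at (158,251) large and (211,252) small. Smooth look-alikes are at (125,189) and (340,235), the dome at (403,253), bush at (493,222) and stand at (470,265). The grey pot at (108,143) isn't needed. Bays are square (249,151), large (291,145) and small (334,137); the three orange ones aren't meant. I'll confirm this in one enlarged crop.

```bash
python3 - <<'E'
from h import *
t=cv2.imread('pics/top0.png');s=cv2.imread('pics/side0.png')
def c(im,x,y,w,h,k): return cv2.resize(im[y:y+h,x:x+w],None,fx=k,fy=k,interpolation=cv2.INTER_CUBIC)
# rows: top crops 100x75*... 
a=c(t,135,225,100,50,4);b=c(t,385,205,130,75,400/130.)
e=c(s,325,290,50,110,300/110.);f=c(s,315,115,75,90,300/90.);g=c(t,210,105,165,80,400/165.)
o=np.zeros((600,800,3),np.uint8)
for im,x,y in((a,0,0),(b,400,0),(e,0,280),(f,150,280),(g,400,280)): o[y:y+im.shape[0],x:x+im.shape[1]]=im
cv2.imwrite('pics/c1.png',o)
E
```

```text
(no output)
```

View pics/c1.png

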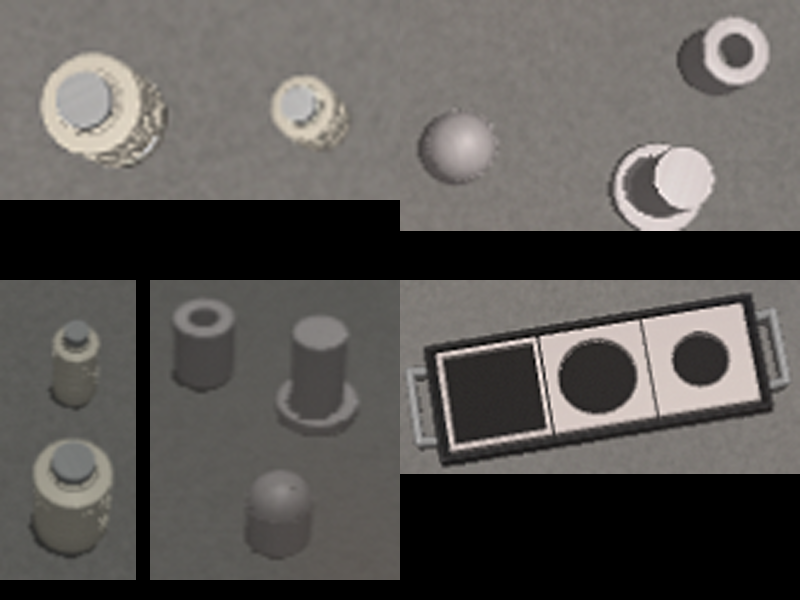

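The crop confirms it: both ribbed insulators with steel caps, the stand with its broad foot, the dome without a hole, the bush with a hole, and the bay order square, large, small. Now measuring from two views.

```bash
cat > m.py <<'E'
from h import *
def comp(img,mask_fn,seed,r):
    x,y=map(int,np.round(seed)); x0,y0=max(x-r,0),max(y-r,0)
    sub=cv2.resize(img[y0:y+r+1,x0:x+r+1],None,fx=4,fy=4,interpolation=cv2.INTER_LINEAR)
    m=mask_fn(sub.astype(int)).astype(np.uint8)
    n,l,st,ce=cv2.connectedComponentsWithStats(m)
    d=[(np.hypot(*(ce[i]-4*r)) if st[i,4]>60 else 1e9) for i in range(1,n)]
    i=1+int(np.argmin(d)); c=max(cv2.findContours((l==i).astype(np.uint8),0,2)[0],key=cv2.contourArea)
    (cx,cy),ax,_=cv2.fitEllipse(c)
    return np.array([x0+(cx+.5)/4-.5,y0+(cy+.5)/4-.5]),np.array(ax)/4
dark=lambda s:s.max(2)<85
E
python3 - <<'E'
from m import *
T=cam('top');S=cam('side');t=T['pixels'];s=S['pixels']
for n,a in(('cap',t[249,155]),('rim',t[243,160]),('stand',t[263,477]),('foot',t[275,467]),('dome',t[252,404]),('gnd',t[290,280]),('sq',t[151,249]),('white',t[120,345]),('scap',s[356,352]),('swh',s[365,345]),('sst',s[131,366]),('sdome',s[181,354]),('scol',s[145,366]),('sgnd',s[145,350]),('sq',s[295,245]),('swhite',s[235,262])): print(n,a,end=' ')
print()
for n,a,b,ra in(('sq',(249,151),(245,295),32),('lg',(291,145),(243,259),26),('sm',(334,137),(242,228),20)):
    p,ax=comp(t,dark,a,ra); q,bx=comp(s,lambda u:u.max(2)<70,b,ra)
    P,e=tri(T,[p],S,[q]); print(n,p,ax,q,bx,'tri',P.round(1),round(e,1),'z18',plane(T,[p],18)[0].round(1),plane(S,[q],18)[0].round(1))
for n,a,b,z in(('insL',(155.5,249.5),(351.8,356),72),('insS',(209.5,250.5),(352.9,308.7),66),('stand',(477,263.5),(366,131.5),70),('dome',(404.5,252.8),(354,181.6),30)):
    P,e=tri(T,[a],S,[b]); print(n,'tri',P.round(1),round(e,1),plane(T,[a],z)[0].round(1),plane(S,[b],z)[0].round(1))
E
```

```text
cap [174 175 176] rim [190 208 218] stand [208 209 219] foot [124 125 132] dome [186 188 197] gnd [123 127 132] sq [41 43 45] white [192 196 210] scap [122 123 120] swh [124 136 139] sst [130 131 134] sdome [115 116 121] scol [72 73 76] sgnd [87 90 91] sq [24 25 26] swhite [115 118 123] 
sq [248.49392509 151.47205353] [41.14970779 44.36228943] [244.79116821 293.03147125] [32.81285477 50.96278763] tri [651.4 132.1  13.5] 2.2 z18 [651.2 131.5  18. ] [649.3 135.7  18. ]
lg [291.02423096 144.64190102] [29.01540565 31.25961685] [243.08315849 258.70119476] [21.97912407 31.24987221] tri [668.2  47.9  13.7] 1.6 z18 [667.6  47.6  18. ] [666.3  51.7  18. ]
sm [333.47724915 137.47073936] [20.46059227 22.22287941] [241.58706474 227.40907097] [13.32538605 21.07764244] tri [685.3 -36.3  14.1] 2.1 z18 [685.1 -36.3  18. ] [683.2 -32.4  18. ]
insL tri [441.6 289.8  70.5] 2.7 [442.8 289.3  72. ] [440.3 291.   72. ]
insS tri [443.9 189.7  63.2] 2.8 [444.9 189.   66. ] [442.5 192.   66. ]
stand tri [ 434.  -308.2   64.6] 2.2 [ 434.5 -306.9   70. ] [ 433. -301.   70.]
dome tri [ 455.6 -177.2   27.1] 2.1 [ 456.2 -176.9   30. ] [ 454.5 -173.8   30. ]
```

Heights triangulate within about 5 mm of the stated ones, and the bay pitch comes out at 86 mm, so these points are good. I'll write a helper for relative moves and start.

```bash
cat > g.py <<'E'
import sys; from h import *
from scipy.spatial.transform import Rotation as Ro
# usage: g.py x y z -> shift in tool axes (mm), yaw needed to point jaws across the tray
o=ctrl.get_obs(); R=Ro.from_rotvec(o['orientation']).as_matrix()
P=dict(insL=(441.5,290,17),insS=(443.7,190.5,17),stand=(433.8,-304,20),dome=(455.4,-175.5,5),sq=(650.3,133.5,0),lg=(667,49.5,0),sm=(684.2,-34.3,0))
j=np.array(P['sq'])-np.array(P['sm']); j=np.array([j[1],-j[0],0]);j/=np.linalg.norm(j)
y=R[:,1]; xt=np.array([0,0,-1.])
rv=Ro.from_matrix(R.T@np.c_[xt,(s:=np.sign(y@j))*j,np.cross(xt,s*j)]).as_rotvec(degrees=True)
print('t',round(o['t'],2),'ee',o['ee_pos'].round(1),'w',round(o['width'],1),'F',o['ft_force'].round(1),'turn deg',rv.round(1), 'jaw',y.round(2),'zax',R[:,2].round(2))
for a in sys.argv[1:]:
    n,z=a.split(':'); t=np.array([*P[n][:2],float(z)]); print(a,'tool shift m',((R.T@(t-o['ee_pos']))/1000).round(4))
E
python3 g.py insL:150
```

```text
t 0.2 ee [162.2 603.2 222.2] w 87.4 F [ 0.6 -0.1 -0.4] turn deg [63.5  0.   0. ] jaw [ 0.26  0.97 -0.  ] zax [ 0.97 -0.26 -0.  ]
insL:150 tool shift m [ 0.0724 -0.2298  0.351 ]
```

carry_out(commands=[[0,0,0,10.6,0,0],[0,0,0,10.6,0,0],[0,0,0,10.6,0,0],[0,0,0,10.6,0,0],[0,0,0,10.6,0,0],[0,0,0,10.6,0,0]], grip=0)

```text
t: 0.95
ee_pos: [161.9, 602.2, 220.7]
orientation: [1.073, 1.287, -1.079]
ft_force: [0.3, -0.4, -0.1]
width: 87.8
```

```bash
python3 g.py insL:150
```

```text
t 0.95 ee [161.9 602.2 220.7] w 87.8 F [ 0.3 -0.4 -0.1] turn deg [-1.1  0.2  0.1] jaw [ 0.98  0.18 -0.  ] zax [ 0.18 -0.98  0.  ]
insL:150 tool shift m [0.0716 0.2195 0.3569]
```

carry_out(commands=[[0,0.032,0.052,-1,0,0],[0,0.032,0.052,0,0,0],[0,0.032,0.052,0,0,0],[0,0.032,0.052,0,0,0],[0.02,0.032,0.05,0,0,0],[0.025,0.03,0.05,0,0,0],[0.025,0.03,0.049,0,0,0],[0,0,0,0,0,0]])

```text
t: 1.95
ee_pos: [450.9, 290.7, 151.9]
orientation: [1.064, 1.294, -1.062]
ft_force: [0.1, 1.1, -0.5]
width: 88.1
```

```bash
python3 g.py insL:17
```

```text
t 1.95 ee [450.9 290.7 151.9] w 88.1 F [ 0.1  1.1 -0.5] turn deg [-0.1  0.  -0.1] jaw [0.98 0.2  0.  ] zax [ 0.2  -0.98  0.  ]
insL:17 tool shift m [ 0.1349 -0.0096 -0.0012]
```

carry_out(commands=[[0.03,-0.0095,-0.001,0,0,0],[0.035,0,0,0,0,0],[0.03,0,0,0,0,0],[0.025,0,0,0,0,0],[0.0145,0,0,0,0,0],[0,0,0,0,0,0]])

```text
t: 2.7
ee_pos: [441.8, 294.5, 16.4]
orientation: [1.067, 1.294, -1.056]
ft_force: [-0.3, -0.0, 0.3]
width: 87.7
```

```bash
python3 g.py insL:17; python3 - <<'E'
from h import *
d=cam('side')['pixels'][270:430,270:430];e=cam('top')['pixels'][190:310,95:255]
a=cv2.resize(d,(400,400));b=cv2.resize(e,(400,300));o=np.zeros((400,800,3),np.uint8);o[:,:400]=a;o[:300,400:]=b
cv2.imwrite('pics/p1.png',o)
E
```

```text
t 2.7 ee [441.8 294.5  16.4] w 87.7 F [-0.3 -0.   0.3] turn deg [-0.1 -0.1 -0.4] jaw [0.98 0.2  0.01] zax [ 0.2  -0.98 -0.  ]
insL:17 tool shift m [-0.0007 -0.0012  0.0043]
```

View pics/p1.png

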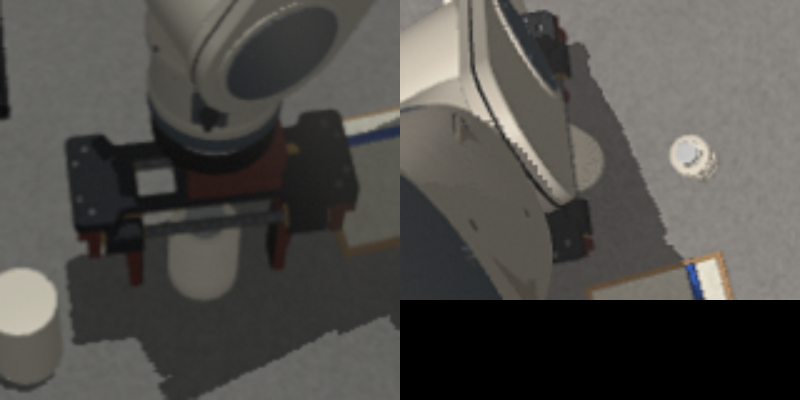

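The insulator stands between the fingers, roughly centred (side crop 200,260). I'll correct 4 mm along z and close.

carry_out(commands=[[0,-0.001,0.0043,0,0,0],[0,0,0,0,0,0]])

```text
t: 3.05
ee_pos: [443.5, 290.8, 19.2]
orientation: [1.071, 1.292, -1.052]
ft_force: [0.7, -0.2, 0.2]
width: 87.8
```

carry_out(commands=[[0,0,0,0,0,0],[0,0,0,0,0,0],[0,0,0,0,0,0],[0,0,0,0,0,0],[0,0,0,0,0,0],[0,0,0,0,0,0],[0,0,0,0,0,0],[0,0,0,0,0,0]], grip=1)

```text
t: 4.05
ee_pos: [443.8, 290.8, 20.1]
orientation: [1.072, 1.292, -1.052]
ft_force: [0.0, -0.4, 0.9]
width: 47.8
```

carry_out(commands=[[-0.01,0,0,0,0,0],[-0.03,0,0,0,0,0],[-0.04,0,0,0,0,0],[-0.04,0,0,0,0,0],[-0.03,0,0,0,0,0],[0,0,0,0,0,0]])

```text
t: 4.8
ee_pos: [440.8, 288.8, 174.6]
orientation: [1.07, 1.293, -1.054]
ft_force: [-0.1, -0.5, -4.0]
width: 47.6
```

```bash
python3 g.py lg:150
```

```text
t 4.8 ee [440.8 288.8 174.6] w 47.6 F [-0.1 -0.5 -4. ] turn deg [-0.1 -0.2 -0.5] jaw [0.98 0.2  0.01] zax [ 0.2  -0.98 -0.  ]
lg:150 tool shift m [0.0253 0.1747 0.2791]
```

carry_out(commands=[[0,0.025,0.04,0,-0.2,-0.5],[0.0,0.032,0.05,0,0,0],[0,0.032,0.05,0,0,0],[0,0.032,0.05,0,0,0],[0,0.026,0.045,0,0,0],[0,0.014,0.025,0,0,0],[0,0.006,0.01,0,0,0],[0,0,0,0,0,0]])

```text
t: 5.8
ee_pos: [656.7, 49.4, 160.0]
orientation: [1.052, 1.309, -1.073]
ft_force: [0.5, 0.7, -3.2]
width: 48.1
```

```bash
python3 g.py lg:35
```

```text
t 5.8 ee [656.7  49.4 160. ] w 48.1 F [ 0.5  0.7 -3.2] turn deg [ 0.  -0.1  1. ] jaw [ 0.98  0.2  -0.02] zax [ 0.2  -0.98 -0.  ]
lg:35 tool shift m [0.1248 0.0123 0.0021]
```

carry_out(commands=[[0,0.0105,0.002,0,0,1],[0.03,0,0,0,0,0],[0.03,0,0,0,0,0],[0.03,0,0,0,0,0],[0.02,0,0,0,0,0],[0,0,0,0,0,0]])

```text
t: 6.55
ee_pos: [667.6, 57.0, 47.7]
orientation: [1.059, 1.298, -1.05]
ft_force: [-0.6, 0.3, -1.7]
width: 47.4
```

```bash
python3 g.py lg:28.5
```

```text
t 6.55 ee [667.6  57.   47.7] w 47.4 F [-0.6  0.3 -1.7] turn deg [ 0.5 -0.1 -0.3] jaw [0.98 0.21 0.01] zax [ 0.21 -0.98 -0.  ]
lg:28.5 tool shift m [ 0.0192 -0.0023  0.0072]
```

carry_out(commands=[[0,-0.002,0.007,0,0,0],[0.008,0,0,0,0,0],[0,0,0,0,0,0]])

```text
t: 6.92
ee_pos: [669.1, 49.6, 42.1]
orientation: [1.061, 1.295, -1.046]
ft_force: [-1.0, 0.6, -3.5]
width: 47.6
```

```bash
python3 g.py lg:28.5
```

```text
t 6.92 ee [669.1  49.6  42.1] w 47.6 F [-1.   0.6 -3.5] turn deg [ 0.5 -0.1 -0.6] jaw [0.98 0.21 0.01] zax [ 0.21 -0.98 -0.  ]
lg:28.5 tool shift m [ 0.0136 -0.0022 -0.0003]
```

carry_out(commands=[[0.006,-0.002,0,0,0,-0.6],[0.006,0,0,0,0,0],[0.002,0,0,0,0,0],[0,0,0,0,0,0]])

```text
t: 7.42
ee_pos: [667.7, 49.1, 28.1]
orientation: [1.056, 1.301, -1.054]
ft_force: [-2.1, -0.2, 0.4]
width: 47.9
```

```bash
python3 g.py lg:28.5
```

```text
t 7.42 ee [667.7  49.1  28.1] w 47.9 F [-2.1 -0.2  0.4] turn deg [ 0.5 -0.1 -0. ] jaw [0.98 0.21 0.  ] zax [ 0.21 -0.98 -0.  ]
lg:28.5 tool shift m [-0.0004 -0.0006 -0.0006]
```

carry_out(commands=[[0,0,0,0,0,0],[0,0,0,0,0,0],[0,0,0,0,0,0],[0,0,0,0,0,0],[0,0,0,0,0,0],[0,0,0,0,0,0]], grip=0)

```text
t: 8.18
ee_pos: [669.3, 49.3, 29.6]
orientation: [1.057, 1.298, -1.052]
ft_force: [0.1, -0.2, -0.3]
width: 88.0
```

carry_out(commands=[[-0.03,0,0,0,0,0],[-0.04,0,0,0,0,0],[-0.04,0,0,0,0,0],[-0.02,0,0,0,0,0],[0,0,0,0,0,0]])

```text
t: 8.8
ee_pos: [667.9, 49.0, 161.5]
orientation: [1.056, 1.3, -1.054]
ft_force: [-0.2, 0.5, -0.6]
width: 87.5
```

```bash
python3 g.py insS:150
```

```text
t 8.8 ee [667.9  49.  161.5] w 87.5 F [-0.2  0.5 -0.6] turn deg [ 0.5 -0.1 -0.1] jaw [0.98 0.21 0.  ] zax [ 0.21 -0.98 -0.  ]
insS:150 tool shift m [ 0.0115 -0.1902 -0.1847]
```

carry_out(commands=[[0,-0.03,-0.03,0.5,0,0],[0,-0.042,-0.04,0,0,0],[0,-0.042,-0.041,0,0,0],[0,-0.04,-0.04,0,0,0],[0.005,-0.026,-0.024,0,0,0],[0.005,-0.01,-0.009,0,0,0],[0,0,0,0,0,0]])

```text
t: 9.68
ee_pos: [434.0, 192.8, 141.4]
orientation: [1.055, 1.304, -1.072]
ft_force: [-0.7, -0.0, -0.2]
width: 88.1
```

```bash
python3 g.py insS:17; python3 - <<'E'
from m import *
T=cam('top');cv2.imwrite('pics/p2.png',cv2.resize(T['pixels'][100:280,120:380],None,fx=3,fy=3))
E
```

```text
t 9.68 ee [434.  192.8 141.4] w 88.1 F [-0.7 -0.  -0.2] turn deg [-0.1  0.   0.7] jaw [ 0.98  0.2  -0.01] zax [ 0.2  -0.98  0.  ]
insS:17 tool shift m [0.1243 0.0106 0.0041]
```

View pics/p2.png

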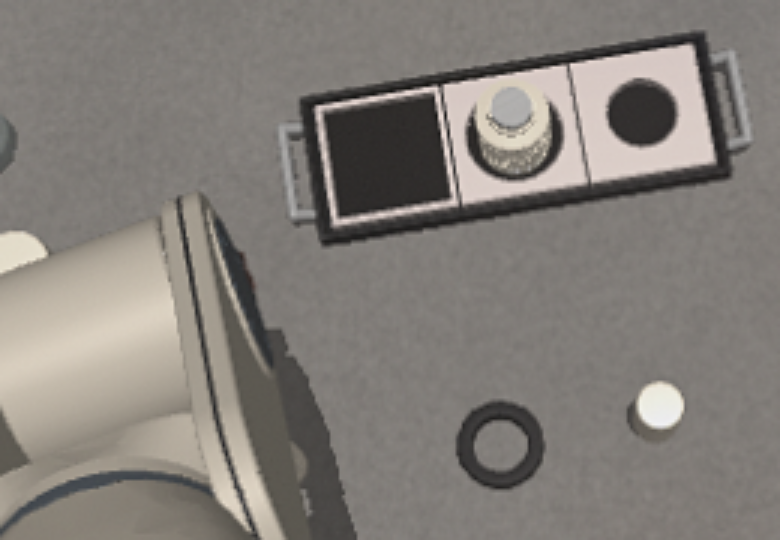

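The large insulator stands centred in the large recess (crop 512,125). Next is the small one; the drift on descent gets corrected near the bottom.

carry_out(commands=[[0,0.0105,0.004,0,0,0.7],[0.03,0,0,0,0,0],[0.03,0,0,0,0,0],[0,0,0,0,0,0]])

```text
t: 10.22
ee_pos: [454.7, 189.2, 80.9]
orientation: [1.072, 1.288, -1.06]
ft_force: [-0.4, 0.8, 0.9]
width: 88.1
```

```bash
python3 g.py insS:17
```

```text
t 10.22 ee [454.7 189.2  80.9] w 88.1 F [-0.4  0.8  0.9] turn deg [-0.4 -0.  -0.5] jaw [0.98 0.19 0.01] zax [ 0.19 -0.98 -0.  ]
insS:17 tool shift m [ 0.0638 -0.0112 -0.0034]
```

carry_out(commands=[[0,-0.01,-0.003,0,0,-0.5],[0.025,0,0,0,0,0],[0.02,0,0,0,0,0],[0.01,0,0,0,0,0],[0,0,0,0,0,0]])

```text
t: 10.85
ee_pos: [448.3, 190.9, 29.6]
orientation: [1.074, 1.289, -1.062]
ft_force: [-0.3, -0.6, 0.3]
width: 88.0
```

```bash
python3 g.py insS:17
```

```text
t 10.85 ee [448.3 190.9  29.6] w 88.0 F [-0.3 -0.6  0.3] turn deg [-0.5 -0.1 -0.5] jaw [0.98 0.19 0.01] zax [ 0.19 -0.98 -0.  ]
insS:17 tool shift m [ 0.0125 -0.0047 -0.0005]
```

carry_out(commands=[[0.008,-0.004,0,-0.5,0,-0.5],[0.004,0,0,0,0,0],[0,0,0,0,0,0]])

```text
t: 11.22
ee_pos: [445.1, 190.6, 18.4]
orientation: [1.063, 1.298, -1.059]
ft_force: [0.2, 0.1, 0.2]
width: 88.0
```

carry_out(commands=[[0,0,0,0,0,0],[0,0,0,0,0,0],[0,0,0,0,0,0],[0,0,0,0,0,0],[0,0,0,0,0,0],[0,0,0,0,0,0],[0,0,0,0,0,0],[0,0,0,0,0,0]], grip=1)

```text
t: 12.22
ee_pos: [445.5, 190.7, 18.9]
orientation: [1.064, 1.297, -1.059]
ft_force: [-0.2, 0.1, 0.2]
width: 29.7
```

carry_out(commands=[[-0.01,0,0,0,0,0],[-0.03,0,0,0,0,0],[-0.04,0,0,0,0,0],[-0.04,0,0,0,0,0],[-0.03,0,0,0,0,0],[0,0,0,0,0,0]])

```text
t: 12.98
ee_pos: [444.3, 189.9, 175.2]
orientation: [1.063, 1.298, -1.06]
ft_force: [0.2, 0.2, -1.4]
width: 29.6
```

```bash
python3 g.py sm:170
```

```text
t 12.97 ee [444.3 189.9 175.2] w 29.6 F [ 0.2  0.2 -1.4] turn deg [-0.  -0.1 -0. ] jaw [0.98 0.2  0.  ] zax [ 0.2  -0.98 -0.  ]
sm:170 tool shift m [0.0048 0.1908 0.2673]
```

carry_out(commands=[[0,0.026,0.037,0,0,0],[0.0,0.034,0.048,0,0,0],[0,0.034,0.048,0,0,0],[0,0.034,0.048,0,0,0],[0,0.03,0.042,0,0,0],[0,0.016,0.024,0,0,0],[0,0.008,0.012,0,0,0],[0,0,0,0,0,0]])

```text
t: 13.98
ee_pos: [674.1, -34.3, 162.3]
orientation: [1.055, 1.311, -1.068]
ft_force: [-0.8, 0.6, -0.9]
width: 29.6
```

```bash
python3 g.py sm:27
```

```text
t 13.97 ee [674.1 -34.3 162.3] w 29.6 F [-0.8  0.6 -0.9] turn deg [ 0.1 -0.3  0.8] jaw [ 0.98  0.2  -0.01] zax [ 0.2  -0.98 -0.01]
sm:27 tool shift m [0.1352 0.0118 0.0028]
```

carry_out(commands=[[0,0.008,0.002,0,0,0.6],[0.03,0,0,0,0,0],[0.03,0,0,0,0,0],[0.03,0,0,0,0,0],[0.015,0,0,0,0,0],[0,0,0,0,0,0]])

```text
t: 14.72
ee_pos: [681.1, -27.8, 55.9]
orientation: [1.059, 1.305, -1.052]
ft_force: [-0.2, -0.2, -0.7]
width: 29.6
```

```bash
python3 g.py sm:27
```

```text
t 14.72 ee [681.1 -27.8  55.9] w 29.6 F [-0.2 -0.2 -0.7] turn deg [ 0.5 -0.3  0. ] jaw [ 0.98  0.21 -0.  ] zax [ 0.21 -0.98 -0.01]
sm:27 tool shift m [0.0289 0.0017 0.0072]
```

carry_out(commands=[[0,0.0015,0.007,0.4,-0.3,0],[0.01,0,0,0,0,0],[0.006,0,0,0,0,0],[0,0,0,0,0,0]])

```text
t: 15.22
ee_pos: [686.4, -34.7, 42.2]
orientation: [1.062, 1.293, -1.057]
ft_force: [-0.0, 0.0, -1.5]
width: 30.0
```

```bash
python3 g.py sm:27
```

```text
t 15.22 ee [686.4 -34.7  42.2] w 30.0 F [-0.   0.  -1.5] turn deg [ 0.1  0.1 -0.3] jaw [0.98 0.2  0.  ] zax [ 0.2  -0.98  0.  ]
sm:27 tool shift m [ 0.0152 -0.0022 -0.0009]
```

carry_out(commands=[[0.007,-0.0015,-0.0005,0,0,-0.3],[0.006,0,0,0,0,0],[0.003,0,0,0,0,0],[0,0,0,0,0,0]])

```text
t: 15.72
ee_pos: [685.2, -34.7, 27.0]
orientation: [1.059, 1.297, -1.061]
ft_force: [0.4, 0.8, -1.4]
width: 29.7
```

```bash
python3 g.py sm:27
```

```text
t 15.72 ee [685.2 -34.7  27. ] w 29.7 F [ 0.4  0.8 -1.4] turn deg [0.1 0.1 0. ] jaw [ 0.98  0.2  -0.  ] zax [ 0.2  -0.98  0.  ]
sm:27 tool shift m [-0.     -0.0009 -0.0006]
```

Weight is still on the gripper, so I'll lower 1.5 mm more, release and rise.

carry_out(commands=[[0.0015,0,0,0,0,0],[0,0,0,0,0,0]])

```text
t: 15.98
ee_pos: [685.5, -34.7, 27.1]
orientation: [1.059, 1.296, -1.061]
ft_force: [-0.4, 0.1, -1.0]
width: 30.1
```

carry_out(commands=[[0,0,0,0,0,0],[0,0,0,0,0,0],[0,0,0,0,0,0],[0,0,0,0,0,0],[0,0,0,0,0,0],[0,0,0,0,0,0]], grip=0)

```text
t: 16.73
ee_pos: [685.6, -34.7, 26.4]
orientation: [1.059, 1.296, -1.061]
ft_force: [-0.4, 0.0, -0.8]
width: 85.6
```

carry_out(commands=[[-0.03,0,0,0,0,0],[-0.04,0,0,0,0,0],[-0.04,0,0,0,0,0],[-0.02,0,0,0,0,0],[0,0,0,0,0,0]])

```text
t: 17.35
ee_pos: [684.7, -34.5, 158.4]
orientation: [1.058, 1.299, -1.062]
ft_force: [-1.0, -1.1, -1.2]
width: 88.2
```

```bash
python3 g.py stand:150
```

```text
t 17.35 ee [684.7 -34.5 158.4] w 88.2 F [-1.  -1.1 -1.2] turn deg [0.1 0.  0.1] jaw [ 0.98  0.2  -0.  ] zax [ 0.2  -0.98  0.  ]
stand:150 tool shift m [ 0.0093 -0.2995  0.2142]
```

carry_out(commands=[[0,-0.034,0.024,0,0,0],[0,-0.048,0.034,0,0,0],[0,-0.048,0.034,0,0,0],[0,-0.048,0.034,0,0,0],[0,-0.048,0.034,0,0,0],[0,-0.042,0.03,0,0,0],[0,-0.021,0.015,0,0,0],[0,0,0,0,0,0]])

```text
t: 18.35
ee_pos: [429.1, -296.6, 146.5]
orientation: [1.056, 1.317, -1.067]
ft_force: [1.1, 0.7, -0.2]
width: 87.9
```

```bash
python3 g.py stand:20; python3 - <<'E'
from m import *
T=cam('top')
cv2.imwrite('pics/p3.png',cv2.resize(np.hstack([T['pixels'][100:200,210:380],T['pixels'][200:300,380:530]]),None,fx=2.5,fy=2.5))
E
```

```text
t 18.35 ee [ 429.1 -296.6  146.5] w 87.9 F [ 1.1  0.7 -0.2] turn deg [ 0.2 -0.6  0.9] jaw [ 0.98  0.2  -0.02] zax [ 0.2  -0.98 -0.01]
stand:20 tool shift m [0.1263 0.0052 0.0095]
```

View pics/p3.png

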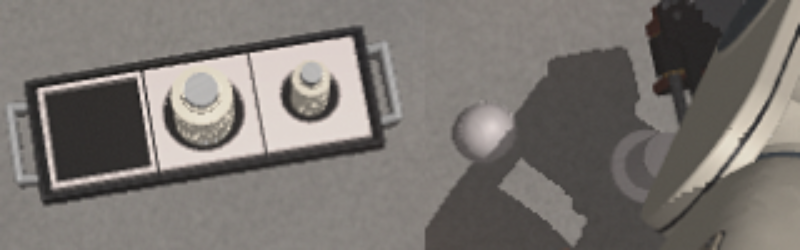

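Both insulators stand centred in their recesses (crop 202,100 and 311,85). Next is the stand, with fingertips at z≈20, above its 10 mm foot.

carry_out(commands=[[0,0.003,0.006,0,-0.6,0.8],[0.03,0,0,0,0,0],[0.02,0,0,0,0,0],[0,0,0,0,0,0],[0,0,0,0,0,0]])

```text
t: 19.02
ee_pos: [438.5, -298.9, 94.3]
orientation: [1.053, 1.299, -1.054]
ft_force: [-1.0, 0.1, -0.0]
width: 87.9
```

```bash
python3 g.py stand:20
```

```text
t 19.02 ee [ 438.5 -298.9   94.3] w 87.9 F [-1.   0.1 -0. ] turn deg [ 0.6  0.1 -0. ] jaw [0.98 0.21 0.  ] zax [ 0.21 -0.98  0.  ]
stand:20 tool shift m [ 0.0743 -0.0057  0.0039]
```

carry_out(commands=[[0,-0.0055,0.004,0.5,0,0],[0.025,0,0,0,0,0],[0.025,0,0,0,0,0],[0.015,0,0,0,0,0],[0,0,0,0,0,0],[0,0,0,0,0,0]])

```text
t: 19.77
ee_pos: [436.9, -307.4, 32.4]
orientation: [1.059, 1.285, -1.059]
ft_force: [0.2, -0.1, 0.1]
width: 87.5
```

```bash
python3 g.py stand:20
```

```text
t 19.77 ee [ 436.9 -307.4   32.4] w 87.5 F [ 0.2 -0.1  0.1] turn deg [ 0.   0.5 -0.4] jaw [0.98 0.2  0.01] zax [ 0.2  -0.98  0.01]
stand:20 tool shift m [ 0.0124 -0.0025 -0.0041]
```

carry_out(commands=[[0.008,-0.0025,-0.003,0,0.5,-0.4],[0.003,0,0,0,0,0],[0,0,0,0,0,0]])

```text
t: 20.15
ee_pos: [434.5, -305.4, 22.1]
orientation: [1.06, 1.295, -1.06]
ft_force: [-1.3, 0.3, 0.2]
width: 88.0
```

carry_out(commands=[[0,0,0,0,0,0],[0,0,0,0,0,0],[0,0,0,0,0,0],[0,0,0,0,0,0],[0,0,0,0,0,0],[0,0,0,0,0,0],[0,0,0,0,0,0],[0,0,0,0,0,0]], grip=1)

```text
t: 21.15
ee_pos: [435.2, -305.7, 22.5]
orientation: [1.06, 1.294, -1.06]
ft_force: [-0.2, 0.1, 0.4]
width: 37.4
```

carry_out(commands=[[-0.01,0,0,0,0,0],[-0.03,0,0,0,0,0],[-0.04,0,0,0,0,0],[-0.04,0,0,0,0,0],[-0.04,0,0,0,0,0],[0,0,0,0,0,0]])

```text
t: 21.9
ee_pos: [432.0, -303.7, 187.2]
orientation: [1.061, 1.301, -1.062]
ft_force: [-0.5, -0.1, -3.9]
width: 37.4
```

```bash
python3 g.py sq:180
```

```text
t 21.9 ee [ 432.  -303.7  187.2] w 37.4 F [-0.5 -0.1 -3.9] turn deg [ 0.  -0.1  0.1] jaw [ 0.98  0.2  -0.  ] zax [ 0.2  -0.98 -0.  ]
sq:180 tool shift m [ 0.0074  0.3007 -0.3851]
```

carry_out(commands=[[0,0.024,-0.03,0,0,0],[0,0.036,-0.046,0,0,0],[0,0.036,-0.046,0,0,0],[0,0.036,-0.046,0,0,0],[0,0.036,-0.046,0,0,0],[0,0.036,-0.046,0,0,0],[0,0.036,-0.046,0,0,0],[0,0.018,-0.023,0,0,0]])

```text
t: 22.9
ee_pos: [616.2, 80.2, 174.5]
orientation: [1.059, 1.314, -1.078]
ft_force: [-0.0, -1.7, -4.5]
width: 37.9
```

carry_out(commands=[[0,0,0,0,0,0],[0,0,0,0,0,0]])

```text
t: 23.15
ee_pos: [614.1, 81.6, 170.7]
orientation: [1.053, 1.32, -1.08]
ft_force: [0.5, -0.0, -3.8]
width: 37.5
```

```bash
python3 g.py sq:120
```

```text
t 23.15 ee [614.1  81.6 170.7] w 37.5 F [ 0.5 -0.  -3.8] turn deg [-0.1 -0.4  1.5] jaw [ 0.98  0.2  -0.03] zax [ 0.2  -0.98 -0.01]
sq:120 tool shift m [ 0.0498  0.047  -0.0434]
```

carry_out(commands=[[0,0.022,-0.022,0,-0.4,1.5],[0.0,0.018,-0.016,0,0,0],[0.02,0,0,0,0,0],[0.02,0,0,0,0,0],[0,0,0,0,0,0],[0,0,0,0,0,0]])

```text
t: 23.9
ee_pos: [640.4, 119.3, 123.5]
orientation: [1.062, 1.299, -1.077]
ft_force: [0.0, 0.0, -3.4]
width: 37.7
```

```bash
python3 g.py sq:30.5
```

```text
t 23.9 ee [640.4 119.3 123.5] w 37.7 F [ 0.   0.  -3.4] turn deg [-0.6  0.   0.6] jaw [ 0.98  0.19 -0.01] zax [ 0.19 -0.98  0.  ]
sq:30.5 tool shift m [ 0.0928  0.0134 -0.0122]
```

carry_out(commands=[[0,0.012,-0.012,-0.5,0,0.6],[0,0,0,0,0,0],[0.025,0,0,0,0,0],[0.025,0,0,0,0,0],[0,0,0,0,0,0],[0,0,0,0,0,0]])

```text
t: 24.65
ee_pos: [654.0, 135.7, 76.6]
orientation: [1.064, 1.291, -1.055]
ft_force: [0.1, 0.4, -3.6]
width: 37.6
```

```bash
python3 g.py sq:30.5
```

```text
t 24.65 ee [654.  135.7  76.6] w 37.6 F [ 0.1  0.4 -3.6] turn deg [ 0.   0.  -0.5] jaw [0.98 0.2  0.01] zax [ 0.2  -0.98  0.  ]
sq:30.5 tool shift m [ 0.046  -0.0044  0.0014]
```

carry_out(commands=[[0.01,-0.0035,0.001,0,0,-0.4],[0.02,0,0,0,0,0],[0.008,0,0,0,0,0],[0,0,0,0,0,0],[0,0,0,0,0,0]])

```text
t: 25.28
ee_pos: [651.6, 134.0, 37.6]
orientation: [1.061, 1.295, -1.059]
ft_force: [-0.8, 0.2, -3.8]
width: 37.8
```

```bash
python3 g.py sq:30.5
```

```text
t 25.27 ee [651.6 134.   37.6] w 37.8 F [-0.8  0.2 -3.8] turn deg [ 0.1  0.  -0.2] jaw [0.98 0.2  0.  ] zax [ 0.2  -0.98  0.  ]
sq:30.5 tool shift m [ 0.0071 -0.0014  0.0003]
```

carry_out(commands=[[0.005,-0.001,0,0,0,-0.2],[0.0025,0,0,0,0,0],[0.001,0,0,0,0,0],[0,0,0,0,0,0]])

```text
t: 25.78
ee_pos: [651.4, 134.1, 30.8]
orientation: [1.06, 1.296, -1.06]
ft_force: [-0.1, -0.0, -3.9]
width: 37.5
```

```bash
python3 g.py sq:30.5
```

```text
t 25.77 ee [651.4 134.1  30.8] w 37.5 F [-0.1 -0.  -3.9] turn deg [ 0.1  0.  -0. ] jaw [0.98 0.2  0.  ] zax [ 0.2  -0.98  0.  ]
sq:30.5 tool shift m [ 0.0003 -0.0012  0.0003]
```

Still hanging (3.9 N), so I'll lower another 2 mm.

carry_out(commands=[[0.002,0,0,0,0,0],[0,0,0,0,0,0]])

```text
t: 26.02
ee_pos: [651.9, 134.2, 30.8]
orientation: [1.061, 1.296, -1.059]
ft_force: [1.1, 0.4, -4.5]
width: 37.7
```

carry_out(commands=[[0.003,0,0,0,0,0],[0.001,0,0,0,0,0]])

```text
t: 26.28
ee_pos: [652.3, 134.3, 30.4]
orientation: [1.061, 1.295, -1.059]
ft_force: [-2.2, -0.2, 0.8]
width: 37.4
```

Force gone, so it's on the floor. Release and rise.

carry_out(commands=[[0,0,0,0,0,0],[0,0,0,0,0,0],[0,0,0,0,0,0],[0,0,0,0,0,0],[0,0,0,0,0,0],[0,0,0,0,0,0]], grip=0)

```text
t: 27.02
ee_pos: [653.5, 134.5, 30.1]
orientation: [1.062, 1.294, -1.057]
ft_force: [0.3, 0.4, 0.7]
width: 87.4
```

carry_out(commands=[[-0.03,0,0,0,0,0],[-0.04,0,0,0,0,0],[-0.04,0,0,0,0,0],[-0.03,0,0,0,0,0],[0,0,0,0,0,0]])

```text
t: 27.65
ee_pos: [652.4, 134.4, 173.0]
orientation: [1.061, 1.295, -1.059]
ft_force: [0.8, 0.3, -0.3]
width: 87.7
```

```bash
python3 g.py dome:150
```

```text
t 27.65 ee [652.4 134.4 173. ] w 87.7 F [ 0.8  0.3 -0.3] turn deg [ 0.1  0.  -0.1] jaw [0.98 0.2  0.  ] zax [ 0.2  -0.98  0.  ]
dome:150 tool shift m [ 0.0227 -0.2548  0.2644]
```

carry_out(commands=[[0,-0.03,0.031,0,0,0],[0,-0.04,0.0415,0,0,0],[0,-0.04,0.0415,0,0,0],[0,-0.04,0.0415,0,0,0],[0,-0.04,0.0415,0,0,0],[0,-0.035,0.037,0,0,0],[0,-0.022,0.022,0,0,0],[0,0,0,0,0,0]])

```text
t: 28.65
ee_pos: [450.9, -172.3, 163.3]
orientation: [1.057, 1.306, -1.063]
ft_force: [-0.2, -0.6, 0.2]
width: 87.8
```

```bash
python3 g.py dome:5; python3 - <<'E'
from m import *
T=cam('top');S=cam('side')
# stand top disc: bright in the square bay
a=proj(T,[651,134,78])[0];b=proj(S,[651,134,78])[0]
t=T['pixels'][100:200,200:380];s=S['pixels'][190:340,190:310]
cv2.imwrite('pics/p4.png',np.hstack([cv2.resize(t,(500,278)),cv2.resize(s,(222,278))]))
p,ax=comp(T['pixels'],lambda u:u.min(2)>175,a,10);q,bx=comp(S['pixels'],lambda u:u.min(2)>110,b,10)
print(a,p,ax,b,q,bx,tri(T,[p],S,[q]),plane(T,[p],78),plane(S,[q],78))
E
```

```text
t 28.65 ee [ 450.9 -172.3  163.3] w 87.8 F [-0.2 -0.6  0.2] turn deg [ 0.2 -0.2  0.4] jaw [ 0.98  0.2  -0.01] zax [ 0.2  -0.98 -0.  ]
dome:5 tool shift m [0.1583 0.005  0.0046]
[243.97713632 142.31448708] [243.88974762 141.4733963 ] [19.99234962 20.61992645] [240.40154031 272.65416426] [240.47601795 272.53455162] [15.37700462 23.02410316] (array([651.51934506, 134.1734498 ,  78.90589287]), np.float64(1.6241473323438567)) [[652.65707185 134.25561546  78.        ]] [[650.90954355 133.71432391  78.        ]]
```

View pics/p4.png

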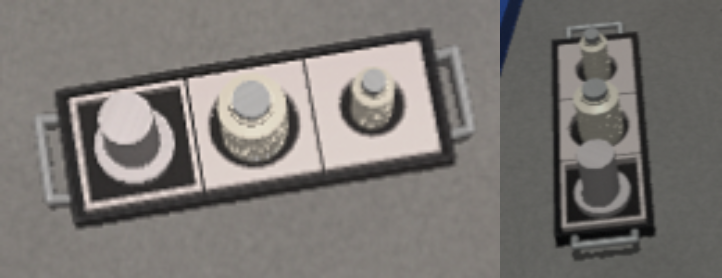

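The stand is upright in the square recess, its top at (651.7, 134.1, 79). Next is the dome.

carry_out(commands=[[0,0.004,0.004,0,0,0.3],[0.03,0,0,0,0,0],[0.03,0,0,0,0,0],[0.03,0,0,0,0,0],[0.015,0,0,0,0,0],[0,0,0,0,0,0],[0,0,0,0,0,0]])

```text
t: 29.62
ee_pos: [464.6, -170.0, 56.2]
orientation: [1.053, 1.301, -1.047]
ft_force: [0.4, 0.6, 0.7]
width: 87.7
```

```bash
sed -i 's/P=dict(/P=dict(st=(651.8,134.1,0),/' g.py; python3 g.py dome:5
```

```text
t 29.62 ee [ 464.6 -170.    56.2] w 87.7 F [0.4 0.6 0.7] turn deg [ 0.8 -0.1 -0.2] jaw [0.98 0.21 0.  ] zax [ 0.21 -0.98 -0.  ]
dome:5 tool shift m [ 0.0511 -0.0104  0.0035]
```

carry_out(commands=[[0,-0.0095,0.0035,0.7,0,0],[0.02,0,0,0,0,0],[0.015,0,0,0,0,0],[0.004,0,0,0,0,0],[0,0,0,0,0,0],[0,0,0,0,0,0]])

```text
t: 30.38
ee_pos: [457.4, -177.5, 19.7]
orientation: [1.065, 1.288, -1.055]
ft_force: [-0.9, 0.8, -0.3]
width: 87.6
```

```bash
python3 g.py dome:5
```

```text
t 30.38 ee [ 457.4 -177.5   19.7] w 87.6 F [-0.9  0.8 -0.3] turn deg [-0.   0.2 -0.6] jaw [0.98 0.2  0.01] zax [ 0.2  -0.98  0.  ]
dome:5 tool shift m [ 0.0147 -0.0017 -0.0024]
```

carry_out(commands=[[0.008,-0.0015,-0.0015,0,0,-0.6],[0.005,0,0,0,0,0],[0.001,0,0,0,0,0],[0,0,0,0,0,0]])

```text
t: 30.88
ee_pos: [456.0, -176.3, 5.2]
orientation: [1.058, 1.295, -1.063]
ft_force: [0.0, 0.6, 1.1]
width: 87.5
```

```bash
python3 g.py dome:5
```

```text
t 30.88 ee [ 456.  -176.3    5.2] w 87.5 F [0.  0.6 1.1] turn deg [0.  0.2 0. ] jaw [ 0.98  0.2  -0.  ] zax [ 0.2  -0.98  0.  ]
dome:5 tool shift m [ 0.0002 -0.0005 -0.0009]
```

carry_out(commands=[[0,0,0,0,0,0],[0,0,0,0,0,0],[0,0,0,0,0,0],[0,0,0,0,0,0],[0,0,0,0,0,0],[0,0,0,0,0,0],[0,0,0,0,0,0],[0,0,0,0,0,0]], grip=1)

```text
t: 31.88
ee_pos: [456.4, -176.4, 5.5]
orientation: [1.059, 1.294, -1.062]
ft_force: [-0.6, -0.2, -0.7]
width: 43.4
```

carry_out(commands=[[-0.01,0,0,0,0,0],[-0.03,0,0,0,0,0],[-0.04,0,0,0,0,0],[-0.05,0,0,0,0,0],[-0.05,0,0,0,0,0],[0,0,0,0,0,0],[0,0,0,0,0,0]])

```text
t: 32.75
ee_pos: [454.5, -175.1, 192.7]
orientation: [1.058, 1.296, -1.063]
ft_force: [0.9, -1.1, -1.4]
width: 43.3
```

```bash
python3 g.py st:170;
```

```text
t 32.75 ee [ 454.5 -175.1  192.7] w 43.3 F [ 0.9 -1.1 -1.4] turn deg [0.  0.1 0.1] jaw [ 0.98  0.2  -0.  ] zax [ 0.2  -0.98  0.  ]
st:170 tool shift m [ 0.0216  0.2547 -0.264 ]
```

carry_out(commands=[[0,0.026,-0.027,0,0,0],[0,0.038,-0.039,0,0,0],[0,0.038,-0.039,0,0,0],[0,0.038,-0.039,0,0,0],[0,0.038,-0.039,0,0,0],[0,0.034,-0.035,0,0,0],[0,0.02,-0.021,0,0,0],[0,0,0,0,0,0]])

```text
t: 33.75
ee_pos: [631.9, 113.6, 174.9]
orientation: [1.05, 1.314, -1.081]
ft_force: [1.3, -1.2, -0.7]
width: 43.4
```

```bash
python3 g.py st:100;
```

```text
t 33.75 ee [631.9 113.6 174.9] w 43.4 F [ 1.3 -1.2 -0.7] turn deg [-0.1 -0.1  1.5] jaw [ 0.98  0.2  -0.03] zax [ 0.2  -0.98 -0.  ]
st:100 tool shift m [ 0.0743  0.0255 -0.0161]
```

carry_out(commands=[[0,0.016,-0.014,0,0,1.2],[0,0.004,0,0,0,0],[0.025,0,0,0,0,0],[0.015,0,0,0,0,0],[0,0,0,0,0,0],[0,0,0,0,0,0]])

```text
t: 34.5
ee_pos: [647.9, 128.7, 131.8]
orientation: [1.062, 1.3, -1.07]
ft_force: [0.5, 0.6, -1.2]
width: 43.3
```

```bash
python3 g.py st:86
```

```text
t 34.5 ee [647.9 128.7 131.8] w 43.3 F [ 0.5  0.6 -1.2] turn deg [-0.3 -0.1  0.4] jaw [ 0.98  0.19 -0.01] zax [ 0.19 -0.98 -0.  ]
st:86 tool shift m [ 0.0458  0.0052 -0.0045]
```

carry_out(commands=[[0,0.0045,-0.0045,-0.3,0,0.4],[0,0,0,0,0,0],[0.015,0,0,0,0,0],[0.015,0,0,0,0,0],[0,0,0,0,0,0],[0,0,0,0,0,0]])

```text
t: 35.25
ee_pos: [652.2, 134.5, 100.7]
orientation: [1.062, 1.297, -1.059]
ft_force: [-0.3, -0.2, -0.9]
width: 43.4
```

```bash
python3 g.py st:84
```

```text
t 35.25 ee [652.2 134.5 100.7] w 43.4 F [-0.3 -0.2 -0.9] turn deg [ 0.  -0.1 -0.1] jaw [0.98 0.2  0.  ] zax [ 0.2  -0.98 -0.  ]
st:84 tool shift m [ 0.0167 -0.0005  0.0003]
```

carry_out(commands=[[0.008,-0.0005,0,0,0,0],[0.005,0,0,0,0,0],[0.0015,0,0,0,0,0],[0,0,0,0,0,0],[0,0,0,0,0,0]])

```text
t: 35.88
ee_pos: [652.1, 134.4, 85.7]
orientation: [1.063, 1.296, -1.059]
ft_force: [-0.7, -0.3, -1.5]
width: 43.7
```

```bash
python3 g.py st:84;  python3 - <<'E'
from m import *
T=cam('top');S=cam('side')
cv2.imwrite('pics/p5.png',np.hstack([cv2.resize(T['pixels'][80:200,180:320],(467,400)),cv2.resize(S['pixels'][210:330,190:290],(333,400))]))
E
```

```text
t 35.88 ee [652.1 134.4  85.7] w 43.7 F [-0.7 -0.3 -1.5] turn deg [ 0.  -0.1 -0.1] jaw [0.98 0.2  0.  ] zax [ 0.2  -0.98 -0.  ]
st:84 tool shift m [ 0.0017 -0.0004  0.0002]
```

View pics/p5.png

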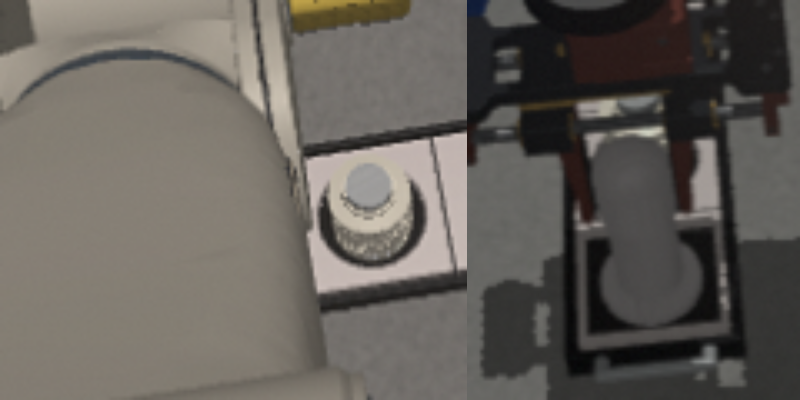

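The side view shows the dome held over the stand and lined up with it (crop 630,160 above 650,270). I'll lower it to contact.

carry_out(commands=[[0.0025,-0.0004,0,0,0,0],[0,0,0,0,0,0]])

```text
t: 36.22
ee_pos: [652.1, 134.4, 83.6]
orientation: [1.063, 1.295, -1.058]
ft_force: [-0.3, 0.7, -0.8]
width: 43.6
```

carry_out(commands=[[0.001,0,0,0,0,0],[0,0,0,0,0,0]])

```text
t: 36.48
ee_pos: [652.1, 134.4, 83.7]
orientation: [1.064, 1.295, -1.058]
ft_force: [0.3, 0.3, -1.8]
width: 43.3
```

carry_out(commands=[[0,0,0,0,0,0],[0,0,0,0,0,0],[0,0,0,0,0,0],[0,0,0,0,0,0],[0,0,0,0,0,0],[0,0,0,0,0,0]], grip=0)

```text
t: 37.22
ee_pos: [652.3, 134.5, 83.4]
orientation: [1.064, 1.295, -1.058]
ft_force: [-0.4, -0.9, -0.0]
width: 88.0
```

carry_out(commands=[[-0.02,0,0,0,0,0],[-0.03,0,0,0,0,0],[-0.04,0,0,0,0,0],[-0.04,0,0,0,0,0],[0,-0.04,0.04,0,0,0],[0,-0.04,0.04,0,0,0],[0,-0.04,0.04,0,0,0],[0,-0.04,0.04,0,0,0]])

```text
t: 38.22
ee_pos: [528.4, -56.3, 227.5]
orientation: [1.065, 1.286, -1.044]
ft_force: [0.5, -0.4, -0.2]
width: 87.8
```

carry_out(commands=[[0,-0.04,0.04,0,0,0],[0,-0.04,0.04,0,0,0],[0,0,0,0,0,0],[0,0,0,0,0,0]])

```text
t: 38.72
ee_pos: [463.9, -156.5, 232.2]
orientation: [1.069, 1.276, -1.044]
ft_force: [0.4, 0.2, 0.3]
width: 88.0
```

```bash
python3 g.py;  python3 - <<'E'
from m import *
T=cam('top');S=cam('side')
cv2.imwrite('pics/p6.png',np.hstack([cv2.resize(T['pixels'][90:200,200:380],(500,306)),cv2.resize(S['pixels'][190:340,190:310],(245,306))]))
cv2.imwrite('pics/p7.png',T['pixels'])
for n,P in dict(dometop=[651.8,134.1,126],insL=[667.7,49.1,80],insS=[685.2,-34.7,74]).items(): print(n,proj(T,P).round(1),proj(S,P).round(1))
E
```

```text
t 38.73 ee [ 463.9 -156.5  232.2] w 88.0 F [0.4 0.2 0.3] turn deg [ 0.1  0.4 -1.4] jaw [0.98 0.2  0.02] zax [ 0.2  -0.98  0.01]
dometop [[241.1 133.8]] [[236.8 255.8]]
insL [[289.2 134.7]] [[239. 237.]]
insS [[333.7 128.2]] [[237.7 207.7]]
```

View pics/p6.png

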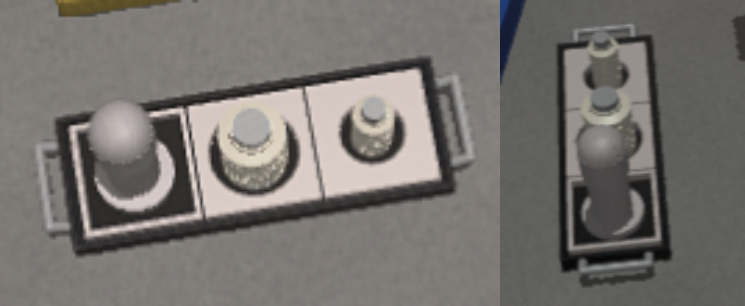

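View pics/p7.png

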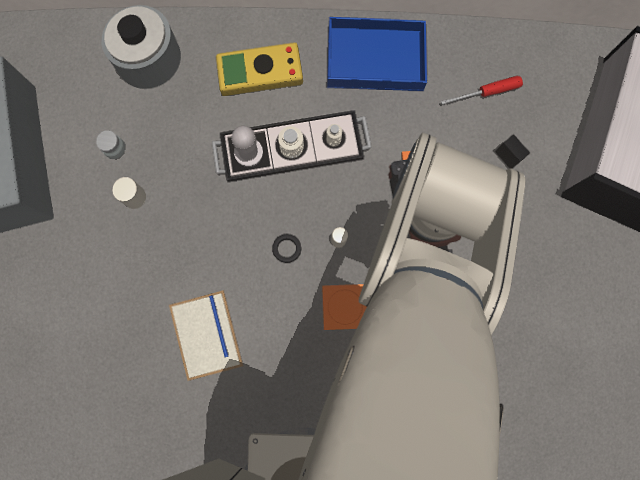

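All four stand in place. The arm hides the bush here, so I'll check it in the side view.

```bash
python3 - <<'E'
from h import *
s=cam('side')['pixels'];o=cv2.imread('pics/side0.png')
cv2.imwrite('pics/p8.png',np.hstack([cv2.resize(i[100:250,290:410],(390,488)) for i in(o,s)]))
E
```

```text
(no output)
```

View pics/p8.png

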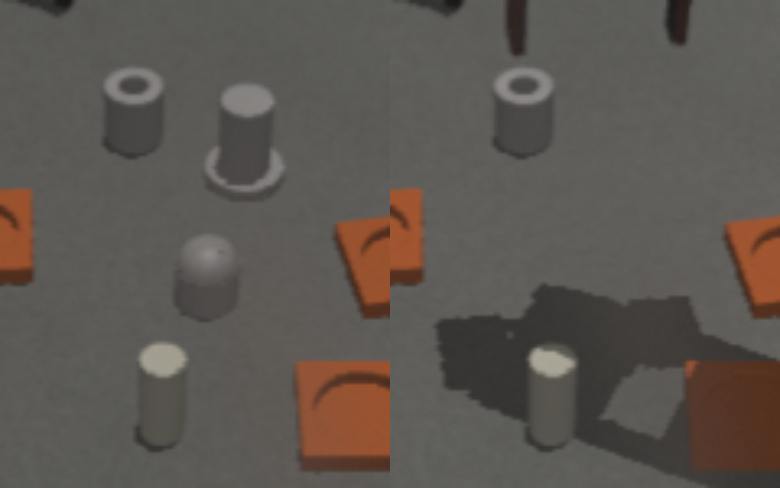

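The bush (134,110) and the small smooth cylinder (163,395) are unmoved, so I'm handing in.

```bash
python3 -c "
from workcell import ctrl
print(ctrl.close_job())"
```

```text
the job is handed in; nothing more can be done
None
```

The kit is packed and handed in at about 39 s of the 88 s allowed; the hand-in reports no verdict.

- **Insulators:** the final pictures show both ribbed insulators upright and roughly centred in their own round recesses. I judged this by eye and from the TCP position at release, which was within about 1 mm of each recess centre as measured.
- **Stand:** it stands in the square recess. Its top triangulated to (651.5, 134.2, 78.9) mm, within about 2 mm of the recess centre and 1 mm of the expected height.
- **Dome:** it is upright on the stand, about 3 mm or less off its axis as estimated from the top view. I did not triangulate its height; it was released at the expected height.
- **Look-alikes:** the bush and the small smooth cylinder match the first side picture. The large smooth cylinder looks unmoved in the top view; I did not measure it.
- **Robot:** the arm is clear of everything, with the gripper open.
- **Disagreements:** the two cameras disagreed by 2–6 mm in places. Triangulated heights came out up to about 5 mm low, so I used the stated heights with the averaged x, y positions.

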